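Lift a polished ring off its stand with tongs

TASK

Two freshly polished steel scarf rings lie on stands on the shop counter, and bare grips would mark them. Take the spring tongs from their rest, pass one jaw right through the smaller ring from the robot's side (the other jaw stays outside), squeeze the tongs so that they pinch the ring's wall, and lift the ring at least 8 cm above where it lay; the program finishes while still holding it up, pinched in the tongs. Touch the ring with nothing but the tongs' jaws, and leave the bigger ring and everything else on the counter where it is.

Things in the scene. Friction and masses are not known exactly. Their poses are not given: they have to be found in the camera images.
- tongs: Flat steel spring tongs, 235 mm long, 16 tall, 130 g, lying flat on a rest. Origin: midway between the black grip plates, half-way up, 50 mm above the table; close to the balance point. x to the jaws, y to the left arm, z up; fixed to the right arm. Grip plates 44 mm long, 16 tall; outer faces 48 mm apart when open, 36 when pinching the ring. Hinge 100 mm behind the origin, jaw tips 124 mm ahead.
- rest: Wooden rest under the tongs, origin under its centre, same heading as the tongs within 0.05 rad. Base 170 x 70 x 8 mm; two cross bars 12 mm thick, 70 mm wide, 42 mm high, at x = -70 and +45 mm; the grip plates lie free between them.
- tongs_arm (a joint): Closing of the tongs' left arm about the hinge, rad: 0 fully open (where its spring holds it), about 0.11 when pinching the small ring's wall, 0.14 the stop. Squeezed at the grip plates, it starts to close at about 8 N and needs about 12.5 N to reach the ring's wall; more pinches the ring. Gripped with less than 8 N the tongs stay open.
- jaw_left: Left jaw (on the +y arm): straight flat rod 62 mm long, 6 mm thick, 10 mm tall. Origin: centre of its tip end; x along the jaw, outwards. Fully open, the two tip centres are 37 mm apart, with 31 mm between the inner faces.
- jaw_right: Right jaw (on the -y arm), the same; origin at its tip's centre.
- ring: Smaller steel ring: 48 mm outside, 34 mm hole, 7 mm wall, 22 mm long, about 60 g. Origin at its centre, 58 mm above the table; x is its level axis, pointing away from the robot (a jaw goes in along +x). It lies on two rails of a wooden stand (rails along x, 28 mm apart, tops 38 mm high, 34 mm long; base 60 x 70 x 8 mm). It may swap places with the big ring.
- big_ring: The bigger ring on the other, alike stand: 66 mm outside, 52 mm hole, 22 mm long. Origin at its centre, 68 mm above the table. To be left alone.
- polish_tin: Flat tin, 68 mm across, 24 mm tall, origin under its centre. Bystander.
- mug: White mug, 80 mm across, 95 mm tall, origin under its centre. Bystander.
- jar: Closed glass jar, 70 mm across, 100 mm tall, origin under its centre. Bystander.
- spool: Thread spool, 32 mm across, 40 mm tall, origin under its centre. Bystander.
- brush: Small clothes brush lying bristles down, 120 x 34 mm, 24 mm tall, origin under its centre, x along it. Bystander.
Mind the look-alikes: they are no part of the job. Of the things shaped like the tongs, the steel one is meant.

How it is judged:
By the outcome, as a careful person would: the job done as asked, in the order asked, and still so for the second after the job is handed in, while the arm keeps its last pose, push and grip.
It also fails if it takes over 51 s, if anything falls off the work surface, if the arm or the gripper's body presses on something with over 40 N, if the wrist force passes 120 N, or if a joint passes its speed limit or range.

ROBOT

A 6-joint arm with a two-finger parallel gripper is mounted at the origin on the work surface. World frame = base frame: x ahead of the robot, y to its left, z up, the work surface at z = 0. Lengths are in m, angles in rad, forces in N, time in s.
With the tool pointing down it reaches from about 0.35 to 0.975 m from the base axis. Payload 7.1 kg.
Tool frame: the origin (TCP) lies between the finger pads; the fingertips stand env.finger_overhang ahead of it and the grasp point (between the pads) lies 11 mm behind it (env.finger_overhang is the distance from the TCP to the fingertips, in m); z points along the fingers, y is the line along which they close (so a half turn about z gives the same grasp; the last joint's range is limited). The gripper opens to 88 mm and grips with 3 to 60 N. Pads are 20 mm wide; open, the fingers measure 115 mm over their backs; the gripper's body (75 mm by 178 mm) begins 61 mm behind the grasp point.
Start: joints at [1.229, 0.423, 1.63, -0, 1.089, -0.019], TCP at [0.198, 0.593, 0.231] pointing down, gripper open.
Joint ranges: [-3, 3], [-0.9, 2.11], [0.09, 2.58], [-1.31, 4.45], [0.11, 2.69], [-2.54, 2.54]. Speed limits (rad/s): [2.39, 2.39, 3.01, 3.14, 3.14, 3.14].

INTERFACE

Orientations are given as a unit quaternion [w, x, y, z].
In Python, from cell import env gives the robot as it stands. The module is installed in compiled form; this text tells all that it offers.
- The arm moves only by the tool drive_tool, never from a script. Its argument "plan" is a list that holds one entry, the list of rows, each a list of 5 numbers: the shift along the world's x, y, z in cm, then the turn about the world's z in rad, then the opening, from 0 (shut) to 1 (fully open). In form: [[[dx, dy, dz, spin, grip], ...]]. A call has 1 to 12 rows; each row is the pose to reach, as a shift and turn from the pose commanded when the call began; what a row does not reach only later rows make up. A row lasts 1/12 s, in which the tool goes at most 41.7 mm and 7.16 degrees, less where a joint would pass 70% of its speed; a pose out of reach is approached as far as the arm can. A call with a gripper value outside its range is refused whole. The fingers move at their own pace and stop on an object; the grip force is fixed at half the most. Time passes only in rows, so rows that repeat a pose let the fingers close. It gives the time, the measured TCP pose, the force, the opening and the grip force at its end, in the units of the state.
- env.state(): the state, without advancing time (a new reading comes with each control period).
- env.get_image(name): name is "side" or "top"; returns the picture (480x640x3 uint8, red, green, blue); there is no depth.
- env.camera_info(name): a dict with "fovy" (degrees; the focal length in pixels is half the picture's height over the tangent of half this angle, whatever the lens; pixels are square), "cx", "cy" (the principal point, pixels), "dist" ([k1, k2, p1, p2, k3] as OpenCV has them; the pictures are not rectified), "origin" and "attitude" of the camera in the world. Camera axes: x right, y up, looking along -z (the intrinsics and any distortion apply to the point x, -y, -z); pixel columns grow to the right and rows downward; lengths in m; the calibration is good to about 2 mm. A picture is of the moment at which its call begins. camera_info takes no time and is no camera call.
- env.finish_job(): hands the job in; it is judged then, once.
The state is a dict: "time": time; "joint_pos": joint angles; "dq": joint speeds; "tau": joint torques, N m; "position": TCP position; "tool_rot": TCP orientation; "force": force on the tool from outside, world axes, zero at the start; "wrist_torque": the same for the moment, N m; "gripper_width": opening from 0.0 (shut) to 1.0 (fully open); "grasp_force": force on a finger pad.
Only numpy, scipy, OpenCV 4.12 (cv2) and the standard library are available. Lean on these libraries where they do the work, as an engineer would, in place of code of your own. Each camera call takes 0.05 s, during which the arm holds its last target. There are 200 camera calls.

## Working session

There is one attempt and no reset: what is moved stays moved. The work goes in short steps, Python scripts to look and compute and a tool call to move; the robot and the scene stay as the last step left them, time stands still between calls to the robot, and variables do not carry over. Pictures are saved under pics/ and viewed, at most 10 in all, crops included, and the job is handed in when it is done.

Besides the shell and the picture viewer there is one more tool, called after "Request:" as name(argument=value, ...), one argument or row to a line, values as JSON. drive_tool: Moves the arm, as the interface text tells. Its arguments: {"type":"object","properties":{"plan":{"type":"array","items":{"type":"array","items":{"type":"array","items":{"type":"number"}}}}},"required":["plan"]}

```bash
mkdir -p pics; cat > h.py <<'E'
import numpy as np, cv2
from cell import env
def cam(n):
    c=env.camera_info(n); f=240/np.tan(np.radians(c['fovy'])/2)
    K=np.array([[f,0,c['cx']],[0,f,c['cy']],[0,0,1.]])
    w,x,y,z=c['attitude'] if len(np.ravel(c['attitude']))==4 else (None,)*4
    from scipy.spatial.transform import Rotation as R
    M=R.from_quat([x,y,z,w]).as_matrix() if w is not None else np.array(c['attitude']).reshape(3,3)
    return K,np.array(c['dist'],float),np.array(c['origin'],float),M@np.diag([1,-1,-1])
def ray(n,px):
    K,d,o,M=cam(n); p=cv2.undistortPoints(np.array(px,float).reshape(-1,1,2),K,d).reshape(-1,2)
    v=np.c_[p,np.ones(len(p))]@M.T
    return o,v/np.linalg.norm(v,axis=1)[:,None]
def plane(n,px,z):
    o,v=ray(n,px); return o+v*((z-o[2])/v[:,2])[:,None]
def tri(a,pa,b,pb):
    oa,va=ray(a,pa); ob,vb=ray(b,pb); r=[]
    for u,w in zip(va,vb):
        s=np.linalg.lstsq(np.c_[u,-w],ob-oa,rcond=None)[0]
        A=oa+u*s[0];B=ob+w*s[1]; r.append(np.r_[(A+B)/2,np.linalg.norm(A-B)])
    return np.array(r)
def proj(n,P):
    K,d,o,M=cam(n); q=(np.array(P,float).reshape(-1,3)-o)@M
    return cv2.projectPoints(q.reshape(-1,1,3),np.zeros(3),np.zeros(3),K,d)[0].reshape(-1,2)
def shot(n,name):
    im=env.get_image(n)[:,:,::-1].copy(); cv2.imwrite(f'pics/{name}.png',im); return im
E
python3 - <<'E'
from h import *
for n in('top','side'): shot(n,n+'0'); print(env.camera_info(n))
s=env.state(); print(s, env.finger_overhang)
E
```

```text
{'fovy': 51.84692891876092, 'cx': 323.21477939003046, 'cy': 235.07188973759634, 'dist': array([-0.03897561,  0.        ,  0.        ,  0.        ,  0.        ]), 'origin': array([ 0.41466592, -0.05845025,  1.0321735 ]), 'attitude': array([ 0.70908802,  0.04825409, -0.03295658, -0.70269452])}
{'fovy': 54.38733641504221, 'cx': 321.69555312375036, 'cy': 240.15840876622954, 'dist': array([0.02730475, 0.        , 0.        , 0.        , 0.        ]), 'origin': array([-0.05322767, -0.65770769,  0.6768743 ]), 'attitude': array([ 0.82574894,  0.41781516, -0.17298622, -0.33711266])}
{'time': 0.1, 'joint_pos': array([ 1.22898149e+00,  4.23754488e-01,  1.63056311e+00,  5.68523934e-06,
        1.08860775e+00, -1.90075361e-02]), 'dq': array([-0.00016807, -0.00159576, -0.00124314,  0.00051462,  0.00134428,
       -0.00075497]), 'tau': array([ 9.94694201e-04, -5.45614493e+01, -2.74324501e+01,  6.45940402e-02,
        1.87924923e-02,  2.13187207e-06]), 'position': array([0.19809092, 0.59228504, 0.23000546]), 'tool_rot': array([-1.22041980e-04,  1.60705039e-01,  9.87002252e-01, -6.55079528e-04]), 'force': array([-0.25810609,  0.17676926, -0.81917328]), 'wrist_torque': array([ 0.0160793 , -0.02493668,  0.03070272]), 'grasp_force': 0.0, 'gripper_width': 1.0008786786772332} 0.008
```

View pics/top0.png

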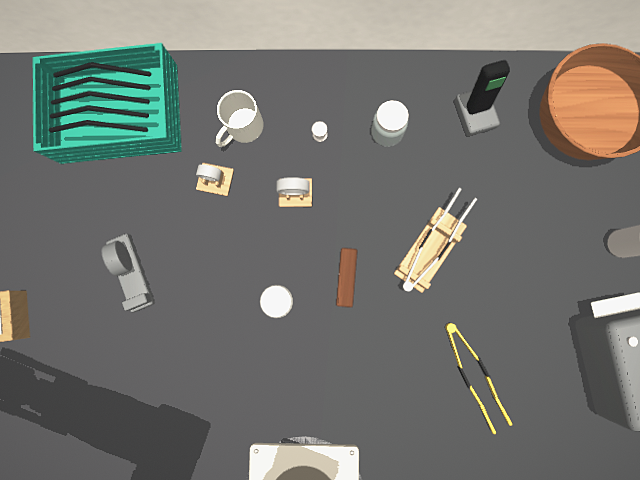

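View pics/side0.png

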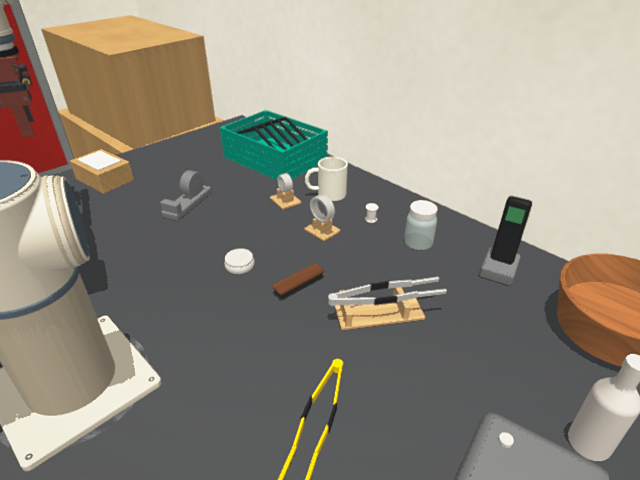

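The top view shows the steel tongs at (437,240), hinge at (408,287) and tips at (460,190) and (475,200). The small ring is at (209,174) and the big one at (293,188). 

Possible mix-ups:
- **Tongs:** the yellow tongs at (475,375) are a decoy; I choose the steel ones on the wooden rest.
- **Ring:** the big ring at (293,188) and the tape dispenser at (118,258) are look-alikes; I choose the smaller ring at (209,174).

Next is one close crop of both.

```bash
python3 - <<'E'
from h import *
t=cv2.imread('pics/top0.png'); s=cv2.imread('pics/side0.png')
def c(im,x,y,w,h,k): return cv2.resize(im[y:y+h,x:x+w],None,fx=k,fy=k,interpolation=cv2.INTER_CUBIC)
a=c(t,385,180,100,120,2.5*1.0); b=c(t,190,155,130,60,4)
d=c(s,320,265,133,65,3); e=c(s,265,165,80,80,3.75)
M=np.zeros((600,800,3),np.uint8)
for im,x,y in((a,0,0),(b,260,0),(d,0,305),(e,405,260)):
    h,w=im.shape[:2]; h=min(h,600-y); w=min(w,800-x); M[y:y+h,x:x+w]=im[:h,:w]
cv2.imwrite('pics/crop1.png',M)
E
```

```text
(no output)
```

View pics/crop1.png

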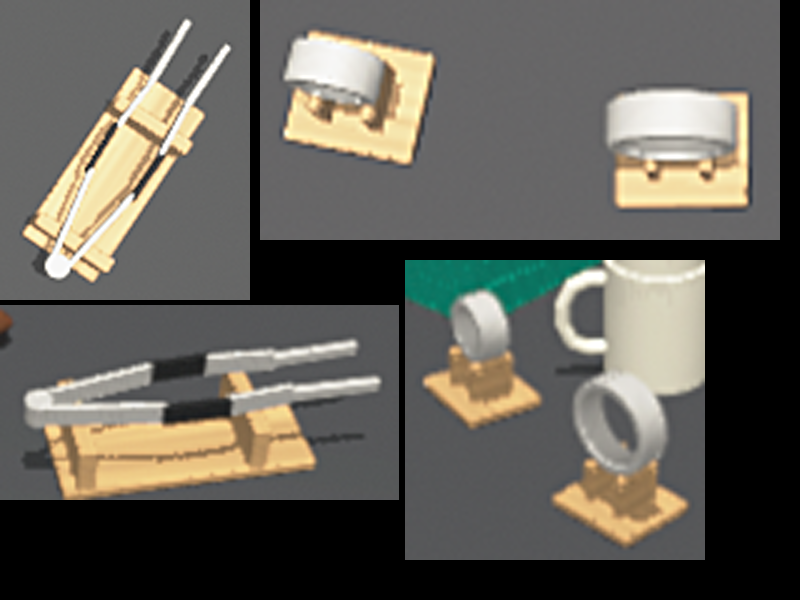

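The crop confirms it: steel tongs with black grip plates on the wooden rest, and the small ring on the left-hand stand. Now I measure them.

```bash
python3 - <<'E'
from h import *
np.set_printoptions(precision=4,suppress=True)
T=[(460.2,188.8),(476.2,198.4),(407.8,286.4)]; S=[(438.7,278.7),(446.7,291.3),(333,298.3)]
print('tipL,tipR,hinge',tri('top',T,'side',S),sep='\n'); P=plane('top',T,.053); print(P)
print('tip dist',np.linalg.norm(P[0]-P[1]),'len',np.linalg.norm((P[0]+P[1])/2-P[2]))
t=cv2.imread('pics/top0.png'); s=cv2.imread('pics/side0.png')
# stands: wood mask rect, ring: bright grey mask
def comp(m,box):
    x,y,w,h=box; z=np.zeros_like(m); z[y:y+h,x:x+w]=m[y:y+h,x:x+w]
    n,l,st,_=cv2.connectedComponentsWithStats(z); i=1+np.argmax(st[1:,4]); return (l==i).astype(np.uint8)
hsv=cv2.cvtColor(t,cv2.COLOR_BGR2HSV); hs=cv2.cvtColor(s,cv2.COLOR_BGR2HSV)
for nm,bt,bs in(('small',(190,158,50,45),(268,165,40,45)),('big',(270,165,50,50),(300,190,45,50))):
    wood=comp(((hsv[...,1]>70)&(hsv[...,0]<30)&(hsv[...,2]>100)).astype(np.uint8),bt)
    c=max(cv2.findContours(wood,0,2)[0],key=cv2.contourArea); r=cv2.minAreaRect(c); b=cv2.boxPoints(r); 
    W=plane('top',b,.008); print(nm,'base px',b.round(1).tolist(),'ctr',W.mean(0),'sides',np.linalg.norm(np.diff(W,axis=0),axis=1),'dirs',[np.arctan2(*(W[i+1]-W[i])[1::-1]) for i in(0,1)])
    for n,H,bb,im in(('top',hsv,bt,t),('side',hs,bs,s)):
        m=comp(((H[...,1]<40)&(H[...,2]>(115 if n=='top' else 90))).astype(np.uint8),bb)
        c=max(cv2.findContours(m,0,2)[0],key=cv2.contourArea); e=cv2.minAreaRect(c); el=cv2.fitEllipse(c)
        print(n,'ring',e,cv2.boundingRect(c),'ell',el)
E
```

```text
tipL,tipR,hinge
[[ 0.6239 -0.3119  0.0521  0.0004]
 [ 0.6046 -0.3439  0.0509  0.0001]
 [ 0.4271 -0.2041  0.0543  0.0001]]
[[ 0.6236 -0.3116  0.053 ]
 [ 0.6042 -0.3433  0.053 ]
 [ 0.4272 -0.2043  0.053 ]]
tip dist 0.037163131032991174 len 0.22363587102014715
small base px [[195.3000030517578, 189.1999969482422], [201.1999969482422, 161.5], [233.60000610351562, 168.3000030517578], [227.6999969482422, 196.0]] ctr [0.6519 0.1976 0.008 ] sides [0.0614 0.072  0.0611] dirs [np.float64(-0.16468494540564066), np.float64(-1.7777428639130728)]
top ring ((208.17649841308594, 172.29412841796875), (23.768489837646484, 14.067066192626953), 14.03624439239502) (196, 164, 25, 17) ell ((208.20748901367188, 172.2157440185547), (14.349215507507324, 26.83769989013672), 105.64988708496094)
side ring ((284.5, 182.0), (18.0, 17.0), 90.0) (276, 173, 18, 19) ell ((284.66619873046875, 182.407470703125), (16.140472412109375, 18.036039352416992), 164.1342315673828)
big base px [[279.0, 178.0], [311.0, 178.0], [311.0, 206.0], [279.0, 206.0]] ctr [0.6241 0.025  0.008 ] sides [0.068  0.0602 0.0675] dirs [np.float64(-1.5659908174059025), np.float64(-3.1283133779862644)]
top ring ((292.0, 185.5), (17.0, 32.0), 90.0) (276, 177, 33, 18) ell ((291.85369873046875, 185.7217559814453), (18.50130271911621, 37.69565963745117), 91.64756774902344)
side ring ((326.5, 205.5), (31.0, 35.0), 90.0) (309, 190, 36, 32) ell ((325.2123107910156, 202.53225708007812), (28.068567276000977, 39.677207946777344), 32.04981994628906)
```

The measurements agree with the text: tip spacing 37 mm, hinge to tips 224 mm, height about 52 mm at the top edges. The tongs' origin is about (0.511, -0.259) with yaw -0.583, so I go above it.

Request:
drive_tool(
  plan=[
    [[31.3, -85.2, -9, -0.26, 1], [31.3, -85.2, -9, -0.26, 1], [31.3, -85.2, -9, -0.26, 1], [31.3, -85.2, -9, -0.26, 1], [31.3, -85.2, -9, -0.26, 1], [31.3, -85.2, -9, -0.26, 1], [31.3, -85.2, -9, -0.26, 1], [31.3, -85.2, -9, -0.26, 1], [31.3, -85.2, -9, -0.26, 1], [31.3, -85.2, -9, -0.26, 1], [31.3, -85.2, -9, -0.26, 1], [31.3, -85.2, -9, -0.26, 1]],
  ],
)

```text
time: 1.1
position: [0.3699, 0.1238, 0.1812]
tool_rot: [0.0, 0.287, 0.958, 0.0]
force: [1.1, 0.7, -0.3]
gripper_width: 1.0
grasp_force: 0.0
```

```bash
python3 - <<'E'
from h import *
np.set_printoptions(precision=4,suppress=True)
s=env.state(); print(s['time'],s['position'],s['tool_rot'],s['joint_pos'])
print(tri('top',[(209,172.7)],'side',[(284.6,182.3)]))
for z in(.058,.068):print(plane('top',[(209,172.7)],z))
C=np.array([.652,.1976,.058]); a=-.19; X=np.array([np.cos(a),np.sin(a),0]);Y=np.array([-np.sin(a),np.cos(a),0])
th=np.linspace(0,6.28,60)
P=[C+X*e*.011+.024*(np.cos(q)*Y+np.sin(q)*np.array([0,0,1])) for e in(-1,1) for q in th]
for n in('top','side'): q=proj(n,P); print(n,q.min(0),q.max(0))
E
```

```text
1.1 [0.3699 0.1238 0.1812] [0.0001 0.2871 0.9579 0.0001] [ 0.2924  0.1537  2.163   0.      0.8247 -0.6961]
[[0.6516 0.1963 0.0607 0.0012]]
[[0.6528 0.1967 0.058 ]]
[[0.6503 0.194  0.068 ]]
top [195.4578 164.1393] [221.4495 181.7119]
side [276.6717 173.1694] [292.7662 192.7272]
```

Request:
drive_tool(
  plan=[
    [[14.1, -38.3, -4, 0, 1], [14.1, -38.3, -4, 0, 1], [14.1, -38.3, -4, 0, 1], [14.1, -38.3, -4, 0, 1], [14.1, -38.3, -4, 0, 1], [14.1, -38.3, -4, 0, 1], [14.1, -38.3, -4, 0, 1], [14.1, -38.3, -4, 0, 1], [14.1, -38.3, -4, 0, 1], [14.1, -38.3, -4, 0, 1], [14.1, -38.3, -4, 0, 1], [14.1, -38.3, -4, 0, 0.75]],
  ],
)

```text
time: 2.1
position: [0.5106, -0.2586, 0.1405]
tool_rot: [-0.0, 0.289, 0.957, 0.0]
force: [0.3, 0.0, -0.8]
gripper_width: 0.955
grasp_force: 0.0
```

```bash
python3 - <<'E'
from h import *
t=shot('top','top1'); s=shot('side','side1'); p=env.state(); print(p['position'],p['gripper_width'],p['tool_rot'])
M=np.hstack([cv2.resize(t[170:310,380:500],None,fx=3.3,fy=3.3,interpolation=2)[:440,:395],cv2.resize(s[190:340,320:460],None,fx=2.85,fy=2.93,interpolation=2)[:440]]); cv2.imwrite('pics/crop2.png',M)
E
```

```text
[ 0.50983248 -0.25639356  0.14079006] 0.8704816323186371 [-9.61668152e-04  2.87361582e-01  9.57821654e-01  2.74786749e-04]
```

View pics/crop2.png

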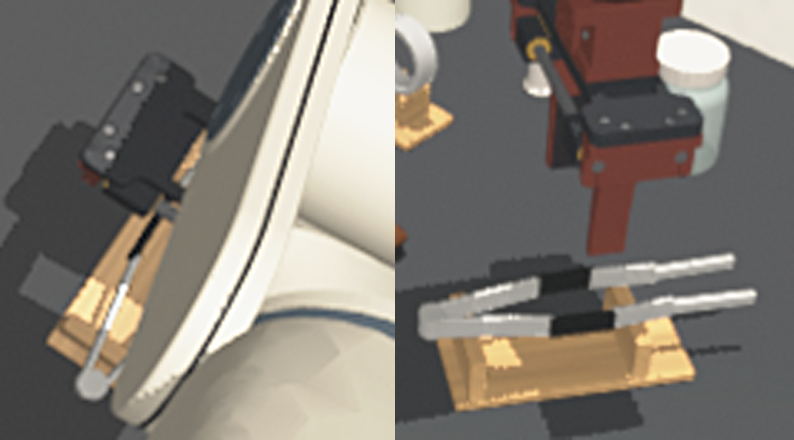

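The gripper hangs over the tongs with its fingers straddling the black plates: side crop finger at (608,210), plates at (565,280) and (583,323). I go down 10.2 cm.

Request:
drive_tool(
  plan=[
    [[0, 0, -3, 0, 0.75], [0, 0, -5.5, 0, 0.75], [0, 0, -7.5, 0, 0.75], [0, 0, -9, 0, 0.75], [0, 0, -10.2, 0, 0.75], [0, 0, -10.2, 0, 0.75], [0, 0, -10.2, 0, 0.75], [0, 0, -10.2, 0, 0.75]],
  ],
)

```text
time: 2.87
position: [0.5113, -0.257, 0.0402]
tool_rot: [0.001, 0.287, 0.958, -0.0]
force: [-0.5, -0.5, -0.6]
gripper_width: 0.751
grasp_force: 0.0
```

```bash
python3 - <<'E'
from h import *
p=env.state(); print(p['position'],p['gripper_width'],p['tool_rot'],p['force'])
E
```

```text
[ 0.51133544 -0.25704914  0.0402476 ] 0.7513912134510651 [ 5.40287334e-04  2.86950949e-01  9.57945119e-01 -9.65837626e-05] [-0.47874905 -0.53830363 -0.60279379]
```

Request:
drive_tool(
  plan=[
    [[-0.1, -0.2, 0, 0, 0.7], [-0.1, -0.2, 0, 0, 0.6], [-0.1, -0.2, 0, 0, 0.56], [-0.1, -0.2, 0, 0, 0.54], [-0.1, -0.2, 0, 0, 0.535], [-0.1, -0.2, 0, 0, 0.535], [-0.1, -0.2, 0, 0, 0.53], [-0.1, -0.2, 0, 0, 0.53]],
  ],
)

```text
time: 3.53
position: [0.5104, -0.2595, 0.04]
tool_rot: [0.001, 0.287, 0.958, -0.0]
force: [1.0, 2.0, 5.3]
gripper_width: 0.533
grasp_force: 10.4
```

Request:
drive_tool(
  plan=[
    [[-0.1, -0.1, 0.5, 0, 0.53], [-0.1, -0.1, 1, 0, 0.53], [-0.1, -0.1, 2, 0, 0.53], [-0.1, -0.1, 3.5, 0, 0.53], [-0.1, -0.1, 5.5, 0, 0.53], [-0.1, -0.1, 8, 0, 0.53], [-0.1, -0.1, 10.5, 0, 0.53], [-0.1, -0.1, 12, 0, 0.53], [-0.1, -0.1, 12, 0, 0.53], [-0.1, -0.1, 12, 0, 0.53]],
  ],
)

```text
time: 4.37
position: [0.5091, -0.2605, 0.1603]
tool_rot: [0.001, 0.287, 0.958, -0.0]
force: [-0.7, 0.9, -1.6]
gripper_width: 0.533
grasp_force: 7.7
```

```bash
python3 - <<'E'
from h import *
t=shot('top','top2'); s=shot('side','side2'); p=env.state(); print(p['position'],p['gripper_width'],p['tool_rot'],p['grasp_force'])
M=np.hstack([cv2.resize(t[150:310,370:510],None,fx=2.8,fy=2.8,interpolation=2),cv2.resize(s[190:350,310:450],None,fx=2.8,fy=2.8,interpolation=2)]); cv2.imwrite('pics/crop3.png',M)
E
```

```text
[ 0.50800285 -0.25996708  0.15845244] 0.5334231818607973 [-8.07263070e-04  2.87339573e-01  9.57828429e-01  1.38584395e-04] 7.730579674243927
```

View pics/crop3.png

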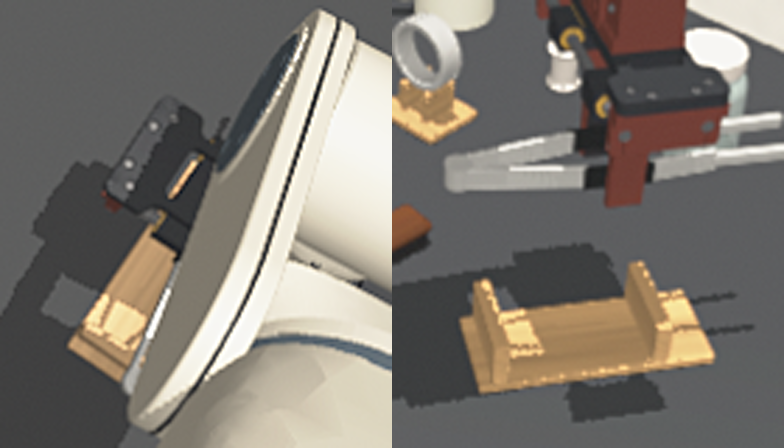

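The tongs are lifted clear of the rest at (585,330), level and open, with jaws at (770,120) and (770,155). I carry them high toward the pre-insert pose.

Request:
drive_tool(
  plan=[
    [[-0.2, 1, 0, 0.03, 0.53], [-0.5, 3, 0, 0.06, 0.53], [-1, 6, 0, 0.09, 0.53], [-1.5, 9, 0, 0.12, 0.53], [-2, 12, 0, 0.15, 0.53], [-2, 15, 0, 0.18, 0.53], [-2, 18, 0, 0.21, 0.53], [-2, 21, 0, 0.24, 0.53], [-2, 24, 0, 0.27, 0.53], [-2, 26.5, 0, 0.3, 0.53], [-2, 28, 0, 0.32, 0.53], [-2, 29, 0, 0.33, 0.53]],
  ],
)

```text
time: 5.47
position: [0.4874, 0.0318, 0.1583]
tool_rot: [-0.001, 0.124, 0.992, -0.0]
force: [-0.9, -0.4, -1.0]
gripper_width: 0.529
grasp_force: 7.7
```

Request:
drive_tool(
  plan=[
    [[0, 1, 0, 0.02, 0.53], [0, 3, 0, 0.04, 0.53], [0, 6, 0, 0.06, 0.53], [0, 9, 0, 0.06, 0.53], [0, 12, 0, 0.06, 0.53], [0, 15, 0, 0.06, 0.53], [0, 18, 0, 0.06, 0.53], [0, 20, 0, 0.06, 0.53], [0, 21.5, 0, 0.06, 0.53], [0, 22, 0, 0.06, 0.53], [0, 22, 0, 0.06, 0.53], [0, 22, 0, 0.06, 0.53]],
  ],
)

```text
time: 6.47
position: [0.4884, 0.249, 0.1589]
tool_rot: [-0.0, 0.096, 0.995, -0.0]
force: [-0.6, -0.6, -0.7]
gripper_width: 0.533
grasp_force: 7.7
```

```bash
python3 - <<'E'
from h import *
t=shot('top','top3'); s=shot('side','side3'); p=env.state(); print(p['position'],p['gripper_width'],p['tool_rot'],p['grasp_force'],2*np.arctan2(p['tool_rot'][2],p['tool_rot'][1])-np.pi)
M=np.hstack([cv2.resize(t[130:290,150:290],None,fx=2.8,fy=2.8,interpolation=2),cv2.resize(s[90:250,220:360],None,fx=2.8,fy=2.8,interpolation=2)]); cv2.imwrite('pics/crop4.png',M)
E
```

```text
[0.48861844 0.24852635 0.15909134] 0.5326005789997315 [-3.30290032e-04  9.66482432e-02  9.95318492e-01 -3.27549798e-04] 7.7309636771678925 -0.1935987059531179
```

View pics/crop4.png

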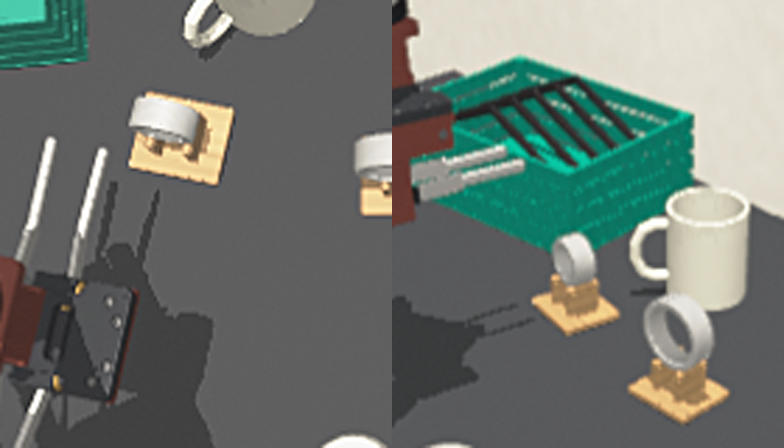

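Both jaws are visible: top crop tips at (50,140) and (103,151), side crop tips at (508,149) and (523,164). I triangulate them against the ring.

```bash
cat > tips.py <<'E'
from h import *
np.set_printoptions(precision=4,suppress=True)
C=np.array([.652,.197,.058]); a=-.19; X=np.array([np.cos(a),np.sin(a),0]);Y=np.array([-np.sin(a),np.cos(a),0])
def rel(P): d=P-C; return np.array([d@X,d@Y,d[2]])*1000
def jaws(t,s,tb,sb,thr=170):
    # per-jaw line fit in top view: rows -> bright bars
    out={}
    for n,im,b in(('top',t,tb),('side',s,sb)):
        x,y,w,h=b; g=im[y:y+h,x:x+w]; hs=cv2.cvtColor(g,cv2.COLOR_BGR2HSV)
        m=((hs[...,1]<40)&(hs[...,2]>thr)).astype(np.uint8)
        for c in cv2.findContours(m,0,2)[0]:
            if cv2.contourArea(c)>25:
                r=cv2.minAreaRect(c+np.array([x,y])); print(n,np.round(r[0],1),np.round(r[1],1),cv2.boxPoints(r).round(1).tolist())
E
python3 - <<'E'
from tips import *
P=tri('top',[(167.9,180),(186.8,183.9)],'side',[(261.4,143.2),(266.8,148.6)]); print(P, np.linalg.norm(P[0,:3]-P[1,:3]))
for p in P: print(rel(p[:3]))
t=cv2.imread('pics/top3.png'); s=cv2.imread('pics/side3.png')
jaws(t,s,(155,170,40,70),(230,130,50,40))
E
```

```text
[[0.6135 0.2397 0.1711 0.005 ]
 [0.6055 0.2061 0.1702 0.0021]] 0.03453730458804505
[-45.8918  34.6415 113.0861]
[-47.361    0.1475 112.1757]
top [182.1 198.3] [ 3. 32.] [[176.5, 213.3000030517578], [184.8000030517578, 182.39999389648438], [187.6999969482422, 183.1999969482422], [179.39999389648438, 214.10000610351562]]
top [163.9 196.6] [ 3.7 36.1] [[157.8000030517578, 213.6999969482422], [166.3000030517578, 178.60000610351562], [169.89999389648438, 179.5], [161.39999389648438, 214.60000610351562]]
side [255.5 149.9] [ 2.6 21.8] [[244.60000610351562, 150.89999389648438], [265.8999938964844, 146.39999389648438], [266.3999938964844, 148.89999389648438], [245.10000610351562, 153.39999389648438]]
```

The tips lie where they should: 46 mm short of the ring centre, right jaw on the hole's axis, left jaw about 36 mm to its left, level. I lower 11.1 cm and check again at ring height.

Request:
drive_tool(
  plan=[
    [[0, 0, -1, 0, 0.53], [0, 0, -3, 0, 0.53], [0, 0, -5.5, 0, 0.53], [0, 0, -8, 0, 0.53], [0, 0, -10, 0, 0.53], [0, 0, -11.1, 0, 0.53], [0, 0, -11.1, 0, 0.53], [0, 0, -11.1, 0, 0.53], [0, 0, -11.1, 0, 0.53]],
  ],
)

```text
time: 7.32
position: [0.4896, 0.2498, 0.0492]
tool_rot: [0.001, 0.096, 0.995, 0.0]
force: [-0.2, -0.0, -1.3]
gripper_width: 0.529
grasp_force: 7.7
```

```bash
python3 - <<'E'
from tips import *
t=shot('top','top4'); s=shot('side','side4'); p=env.state(); print(p['position'],p['gripper_width'],p['grasp_force'],2*np.arctan2(p['tool_rot'][2],p['tool_rot'][1])-np.pi)
jaws(t,s,(160,165,36,75),(230,165,44,50),150)
M=np.hstack([cv2.resize(t[150:250,150:250],None,fx=4,fy=4,interpolation=2),cv2.resize(s[130:230,215:315],None,fx=4,fy=4,interpolation=2)]); cv2.imwrite('pics/crop5.png',M)
E
```

```text
[0.4897 0.25   0.0496] 0.5344189702075187 7.731060683727264 -0.1929136427594096
top [181.2 210.7] [ 3.6 40.5] [[174.5, 229.89999389648438], [184.39999389648438, 190.60000610351562], [187.89999389648438, 191.5], [178.10000610351562, 230.8000030517578]]
side [252.  190.9] [ 3.5 35.4] [[234.60000610351562, 194.8000030517578], [268.20001220703125, 183.60000610351562], [269.29998779296875, 186.89999389648438], [235.6999969482422, 198.10000610351562]]
side [247.5 185.4] [ 3.7 32.9] [[231.39999389648438, 189.39999389648438], [262.29998779296875, 178.0], [263.5, 181.39999389648438], [232.6999969482422, 192.8000030517578]]
```

View pics/crop5.png

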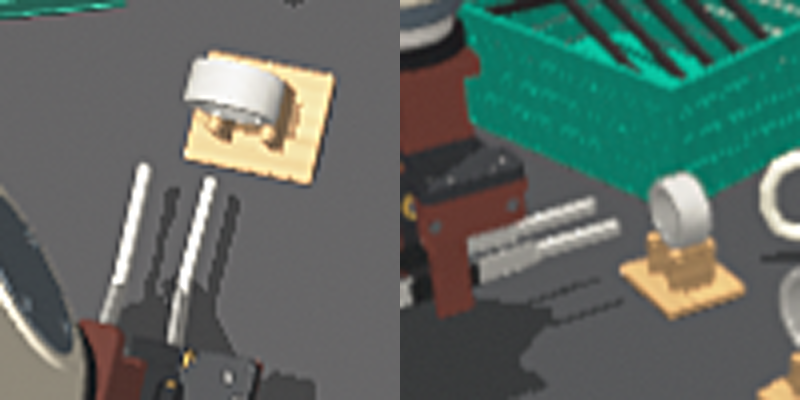

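Top crop: tips at (144,167) and (209,180), ring at (235,90). Side crop: tips at (594,205) and (617,227), ring hole at (672,208).

```bash
python3 - <<'E'
from tips import *
P=tri('top',[(186,191.7),(202.3,194.8)],'side',[(263.2,181.0),(269,186.5)]); print(P, np.linalg.norm(P[0,:3]-P[1,:3]))
for p in P: print(rel(p[:3]))
# expected from TCP model
T=np.array([.4897,.2500,.0596]); b=-.193; x=np.array([np.cos(b),np.sin(b),0]);y=np.array([-np.sin(b),np.cos(b),0])
E=[T+.124*x+q*y for q in(.0175,-.0175)]; print('model',[rel(e) for e in E]); print(proj('top',E),proj('side',E))
# ring centre pixel, entry/exit of right jaw
print(proj('top',[C]),proj('side',[C-.011*X]),plane('top',[(186,191.7),(202.3,194.8)],.063))
J=cv2.fitLine(np.array([[174.5,229.9],[184.4,190.6],[187.9,191.5],[178.1,230.8]],np.float32),2,0,.01,.01).ravel(); p0=plane('top',[J[2:]-15*J[:2],J[2:]+15*J[:2]],.06); d=p0[1]-p0[0]; print('left jaw yaw',np.arctan(d[1]/d[0]))
E
```

```text
[[0.6129 0.2407 0.0618 0.0009]
 [0.6064 0.2077 0.061  0.0001]] 0.033610322487426944
[-46.6835  35.5419   3.8412]
[-46.7716   1.9415   3.0271]
model [array([-45.3369,  38.5223,   1.6   ]), array([-45.4419,   3.5225,   1.6   ])]
[[185.2076 190.8294]
 [201.8708 194.1644]] [[263.0133 181.1526]
 [269.2026 186.585 ]]
[[208.8167 173.0704]] [[281.2362 184.145 ]] [[0.6123 0.2406 0.063 ]
 [0.6061 0.2072 0.063 ]]
left jaw yaw -0.20292969809470973
```

Right jaw is 2–3.5 mm off the hole axis and 2–3 mm high, well inside the 34 mm hole. The left jaw is 12 mm outside the wall. I insert 6.9 cm along the ring axis.

Request:
drive_tool(
  plan=[
    [[0.4, -0.1, -0.1, 0, 0.53], [1, -0.2, -0.1, 0, 0.53], [1.6, -0.3, -0.1, 0, 0.53], [2.2, -0.42, -0.1, 0, 0.53], [2.8, -0.54, -0.1, 0, 0.53], [3.4, -0.65, -0.1, 0, 0.53], [4.1, -0.79, -0.1, 0, 0.53], [4.8, -0.92, -0.1, 0, 0.53], [5.5, -1.06, -0.1, 0, 0.53], [6.2, -1.2, -0.1, 0, 0.53], [6.8, -1.3, -0.1, 0, 0.53], [6.8, -1.3, -0.1, 0, 0.53]],
  ],
)

```text
time: 8.42
position: [0.5584, 0.2366, 0.0475]
tool_rot: [0.001, 0.097, 0.995, 0.0]
force: [-0.1, -0.4, -0.6]
gripper_width: 0.532
grasp_force: 7.7
```

```bash
python3 - <<'E'
from tips import *
t=shot('top','top5'); s=shot('side','side5'); p=env.state(); print(p['position'],p['gripper_width'],p['grasp_force'],p['force'])
M=np.hstack([cv2.resize(t[140:240,150:250],None,fx=4,fy=4,interpolation=2),cv2.resize(s[130:230,235:335],None,fx=4,fy=4,interpolation=2)]); cv2.imwrite('pics/crop6.png',M)
E
```

```text
[0.5568 0.2365 0.0472] 0.5298524402273106 7.730578780174255 [ 0.4441 -0.0248 -1.3669]
```

View pics/crop6.png

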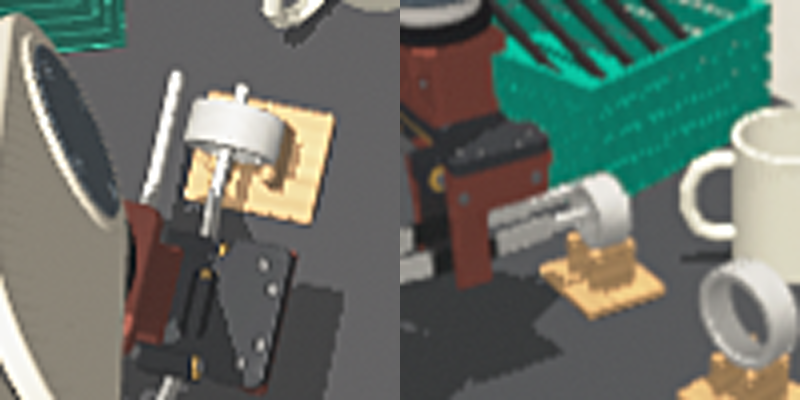

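The right jaw passes through the ring, its tip showing beyond at (241,90) in the top crop, and the left jaw stands outside at (175,75). I squeeze gradually.

Request:
drive_tool(
  plan=[
    [[0, 0, 0, 0, 0.5], [0, 0, 0, 0, 0.48], [0, 0, 0, 0, 0.46], [0, 0, 0, 0, 0.45], [0, 0, 0, 0, 0.44], [0, 0, 0, 0, 0.43], [0, 0, 0, 0, 0.43], [0, 0, 0, 0, 0.43]],
  ],
)

```text
time: 9.18
position: [0.5571, 0.2369, 0.0475]
tool_rot: [0.0, 0.096, 0.995, 0.0]
force: [0.1, 0.9, -1.1]
gripper_width: 0.433
grasp_force: 14.0
```

Request:
drive_tool(
  plan=[
    [[0, 0, 0, 0, 0.42], [0, 0, 0, 0, 0.41], [0, 0, 0, 0, 0.4], [0, 0, 0, 0, 0.39], [0, 0, 0, 0, 0.37], [0, 0, 0, 0, 0.3], [0, 0, 0, 0, 0.2], [0, 0, 0, 0, 0.2]],
  ],
)

```text
time: 9.85
position: [0.557, 0.2368, 0.0474]
tool_rot: [0.0, 0.096, 0.995, 0.0]
force: [0.3, 4.5, 0.4]
gripper_width: 0.415
grasp_force: 30.0
```

```bash
python3 - <<'E'
from tips import *
t=shot('top','top6'); s=shot('side','side6'); p=env.state(); print(p['position'],p['gripper_width'],p['grasp_force'],p['force'],p['wrist_torque'])
M=np.hstack([cv2.resize(t[140:240,150:250],None,fx=4,fy=4,interpolation=2),cv2.resize(s[130:230,235:335],None,fx=4,fy=4,interpolation=2)]); cv2.imwrite('pics/crop7.png',M)
E
```

```text
[0.557  0.2368 0.0474] 0.41920925314211005 30.008828938007355 [ 0.1969  3.5227 -0.0466] [ 0.6643 -0.2819  0.4061]
```

View pics/crop7.png

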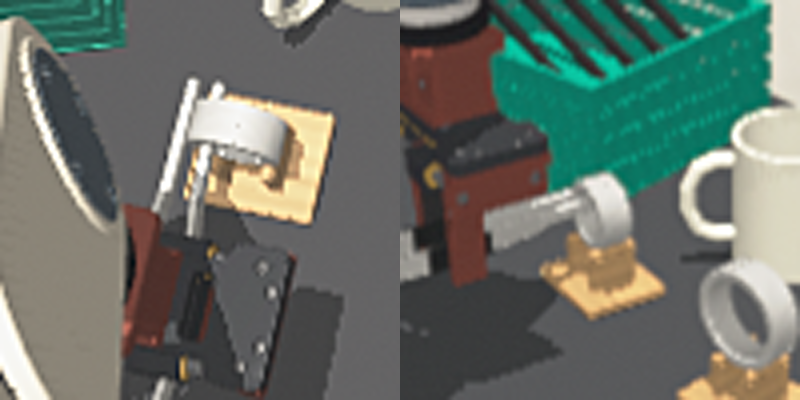

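The wall is pinched between the jaws: 30 N at a plate spacing of about 36.7 mm, matching the expected 36. I lift slowly.

Request:
drive_tool(
  plan=[
    [[0, 0.1, 0.2, 0, 0.2], [0, 0.1, 0.5, 0, 0.2], [0, 0.1, 1, 0, 0.2], [0, 0.1, 2, 0, 0.2], [0, 0.1, 3, 0, 0.2], [0, 0.1, 4.5, 0, 0.2], [0, 0.1, 6, 0, 0.2], [0, 0.1, 8, 0, 0.2], [0, 0.1, 10, 0, 0.2], [0, 0.1, 11.5, 0, 0.2], [0, 0.1, 12.5, 0, 0.2], [0, 0.1, 12.5, 0, 0.2]],
  ],
)

```text
time: 10.95
position: [0.5581, 0.2381, 0.1754]
tool_rot: [0.002, 0.096, 0.995, 0.001]
force: [0.6, 0.3, -1.3]
gripper_width: 0.418
grasp_force: 30.0
```

Request:
drive_tool(
  plan=[
    [[0, 0, 0, 0, 0.2], [0, 0, 0, 0, 0.2], [0, 0, 0, 0, 0.2], [0, 0, 0, 0, 0.2]],
  ],
)

```text
time: 11.28
position: [0.5562, 0.2374, 0.1712]
tool_rot: [-0.001, 0.096, 0.995, -0.0]
force: [-0.6, -0.1, -1.9]
gripper_width: 0.413
grasp_force: 30.0
```

```bash
python3 - <<'E'
from tips import *
t=shot('top','top7'); s=shot('side','side7'); p=env.state(); print(p['position'],p['gripper_width'],p['grasp_force'],p['force'])
M=np.hstack([cv2.resize(t[110:260,130:280],None,fx=2.6,fy=2.6,interpolation=2),cv2.resize(s[80:230,205:355],None,fx=2.6,fy=2.6,interpolation=2)]); cv2.imwrite('pics/crop8.png',M)
E
```

```text
[0.5564 0.2375 0.1715] 0.4148852669156847 29.98518615961075 [ 0.2635 -0.3301 -1.3087]
```

View pics/crop8.png

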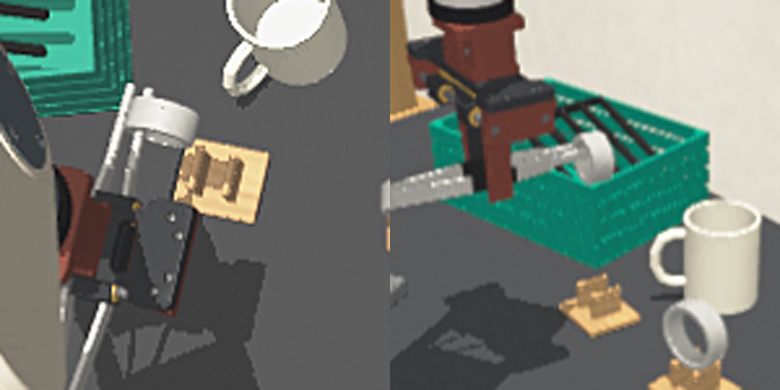

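The ring hangs level in the jaws at (162,120) in the top crop and (595,157) in the side crop. That is about 12 cm above its empty, unmoved stand, so I hand in.

```bash
python3 -c "
from cell import env
print(env.finish_job())"
```

```text
the job is handed in; nothing more can be done
None
```

I handed the job in with the smaller ring pinched in the steel tongs at 30 N, held about 12 cm above its stand; the last pictures showed nothing else disturbed, but no verdict came back.

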